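# Release the latched emergency-stop button with its key

## Robot

A 6-joint arm with a two-finger parallel gripper is mounted at the origin on a cart in front of the work surface, level with it; the furniture and walls round the work are solid. World frame = base frame: x ahead of the robot, y to its left, z up, the work surface at z = 0. Lengths are in m, angles in rad, forces in N, time in s.
With the tool pointing down it reaches from about 0.325 to 0.75 m from the base axis. Payload 7.6 kg.
Tool frame: the origin (TCP) lies between the finger pads; the fingertips stand manip.tip_reach ahead of it and the grasp point (between the pads) lies 3 mm ahead of it (manip.tip_reach is the distance from the TCP to the fingertips, in m); z points along the fingers, y is the line along which they close (so a half turn about z gives the same grasp; the last joint's range is limited). The gripper opens to 85 mm and grips with 20 to 120 N. Pads are 22 mm wide; open, the fingers measure 114 mm over their backs; the gripper's body (76 mm by 85 mm) begins 54 mm behind the grasp point. The pads swing forward as they close: fully open they stand 13 mm farther back than shut.
Start: joints at [1.269, 0.052, 1.401, -0, 1.689, -0.07], TCP at [0.121, 0.511, 0.231] pointing down, gripper open.
Joint ranges: [-2.9, 2.9], [-0.91, 2.17], [0.12, 2.37], [-1.06, 4.2], [0.26, 2.73], [-2.93, 2.93]. Speed limits (rad/s): [2.57, 2.57, 3.01, 3.14, 3.14, 3.14].

## Interface

Orientations are given as [roll, pitch, yaw] about the fixed x, y, z axes, in that order (R = Rz(yaw) Ry(pitch) Rx(roll)).
In Python, from station import manip gives the robot as it stands.
- The arm moves only by the tool play_rows, never from a script. Its argument "rows" is a list of rows, each an object with "translation": the shift along the tool's x, y, z in mm, a list of three; "twist": the turn, a rotation vector about the tool's x, y, z in rad, a list of three. In form: [{"translation": [tx, ty, tz], "twist": [ax, ay, az]}, ...]. A call has 1 to 10 rows; each row is the pose to reach, as a shift and turn from the pose commanded when the call began, along the tool's axes at that moment; what a row does not reach only later rows make up. A row lasts 1/8 s, in which the tool goes at most 62.5 mm and 10.7 degrees, less where a joint would pass 70% of its speed; a pose out of reach is approached as far as the arm can. A call with a gripper value outside its range is refused whole. "fingers" is the opening, from -1 (shut) to 1 (fully open), set as the call begins (left out, the last holds). The fingers move at their own pace and stop on an object; the grip force is fixed at half the most. Time passes only in rows, so rows that repeat a pose let the fingers close. It gives the time, the measured TCP pose, the force, the opening and the grip force at its end, in the units of the state.
- manip.observe(): the state, without advancing time (a new reading comes with each control period).
- manip.read_camera(name): name is "side" or "top"; returns a dict with "color" (384x512x3 uint8, blue, green, red), "fovy" (degrees; the focal length in pixels is half the picture's height over the tangent of half this angle, whatever the lens; pixels are square), "cx", "cy" (the principal point, pixels), "cam_to_world" (4x4, takes a point from camera to world coordinates). Camera axes: x right, y up, looking along -z (the intrinsics and any distortion apply to the point x, -y, -z); pixel columns grow to the right and rows downward; lengths in m; the calibration is good to about 2 mm. A picture is of the moment at which its call begins. There is no depth.
- manip.job_done(): hands the job in; it is judged then, once.
The state is a dict: "time": time; "q": joint angles; "qd": joint speeds; "joint_efforts": joint torques, N m; "tool_pos": TCP position; "tcp_rot": TCP orientation; "contact_force": force on the tool from outside, world axes, zero at the start; "moment": the same for the moment, N m; "gripper_width": finger opening in m; "grip_force": force on a finger pad.
Only numpy, scipy, OpenCV 4.12 (cv2) and the standard library are available. Lean on these libraries where they do the work, as an engineer would, in place of code of your own. Each camera call takes 0.05 s, during which the arm holds its last target. There are 200 camera calls.

## Task

The sander's emergency stop has been struck and its red button is latched down. Take the key from its wooden block, feel its blade gently into the keyhole of the red button until it is fully home, turn it clockwise to its stop and let the button spring up with it, then turn the key back home and draw it out. Stand it upright in the slot of its block again; do not force the key, and leave the other things on the bench where they are.

Things in the scene. Friction and masses are not known exactly. Their poses are not given: they have to be found in the camera images.
- key_grip (a point): Centre of the grip of the loose key (40 g), which starts upright, blade down, in the wooden block's slot. Grip: black moulded plate with a red inlay, 34 mm along key x, 10 mm along key y, 40 mm tall along key z (up); take it across its 10 mm. Its flat underside is 20 mm below this point, the foot of the blade 37 mm below.
- key_foot (a point): Foot of the key's flat steel blade, on the key's axis; axes as key_grip. The blade is 4 mm thick along y and hangs 17 mm below the grip: 8 mm of neck (6 mm wide, on the axis), then the bit, 9 mm high, which reaches 3.6 mm to -x and 8.2 mm to +x of the axis.
- estop_station: Yellow and grey emergency-stop box screwed to the bench; base plate 124 x 100 mm, cover 94 x 94 mm with its top 62 mm above the bench. Origin under its centre, z up, cable gland at +x. On its cover the red mushroom button, 60 mm across, with the key lock in the middle of its top.
- button_seat (a point): Nominal centre of the flat steel lock face (20 mm across, 5 mm thick), button latched: 92 mm above the bench; axes as the box. The button has shifted in its slotted cut-out: the true keyhole is up to 4 mm off in box x and 5 mm in box y, not turned. Keyhole: 8.2 mm square on the lock axis, with a notch to +x, 5.2 mm wide, ending 8.9 mm from the axis. Key x must lie along box +x.
- red_button (a joint): Button height in m: 0 latched, 0.006 sprung up (spring about 5 N). With 5 to 6.5 N it can be pressed 3 mm below 0, to a hard stop, so the lock face yields springily under the blade. With the barrel turned past 0.9 rad it rises 6 mm, the key (grip's underside on the face when home) with it: let the key rise as much before turning back, or a pin blocks the way.
- lock_barrel (a joint): Turn of the lock barrel in rad, clockwise from above: 0 home (a spring of 0.01 to 0.03 N m returns it), 1.0 at its stop. The bit has some 0.1 rad play in it and the key gives in the fingers, so the hand may have to turn up to 0.6 rad further. Away from home the bit lies under the lock face and cannot be drawn out.
- block_slot (a point): Centre of the mouth of the slot in the wooden key block (66 x 46 x 36 mm, fixed); on its top, 36 mm above the bench. The slot is 19 mm along block x, 7.5 mm along block y, 26 mm deep; the key stands in it either way round with the grip's underside on the block's top, its x along block x.
- tan_can: Bystander: loose tan cardboard can, 42 mm across, 131 mm tall, origin under its centre.
- callipers: Bystander: loose callipers lying flat, 160 x 68 x 13 mm, origin under the centre.
- screwdriver: Bystander: loose red-handled screwdriver lying on the bench, 183 mm long, origin under its centre.
- bellows_post: Bystander: loose black bellows post, 52 mm across, 95 mm tall, origin under its centre.
Mind the look-alikes: they are no part of the job. Of the things shaped like the part that bears key_grip, the black one is meant. There is more than one size of the estop_station; the job needs the larger.

How it is judged:
By the outcome, as a careful person would: the job done as asked, in the order asked, and still so for the second after the job is handed in, with the robot touching nothing.
It also fails if it takes over 72 s, if anything falls off the work surface, if the arm or the gripper's body presses on something with over 40 N, if the wrist force passes 120 N, or if a joint passes its speed limit or range.

## Working session

There is one attempt and no reset: what is moved stays moved. The work goes in short steps, Python scripts to look and compute and a tool call to move; the robot and the scene stay as the last step left them, time stands still between calls to the robot, and variables do not carry over. Pictures are saved under pics/ and viewed, at most 10 in all, crops included, and the job is handed in when it is done.

Besides the shell and the picture viewer there is one more tool, called after "Emit:" in YAML: its name, and indented under it one key for each argument. play_rows: Moves the arm, as the interface text tells. Its arguments: {"type":"object","properties":{"rows":{"type":"array","items":{"type":"object","properties":{"translation":{"type":"array","items":{"type":"number"}},"twist":{"type":"array","items":{"type":"number"}}}}},"fingers":{"type":"number"}},"required":["rows"]}

```bash
mkdir -p pics; ls; python3 - <<'E'
from station import manip
import cv2
print(manip.observe(), manip.tip_reach)
for n in("side","top"):
    r=manip.read_camera(n); cv2.imwrite(f"pics/{n}0.png",r["color"])
    print({k:v for k,v in r.items() if k!="color"})
E
```

```text
pics
{'time': 0.0, 'q': array([ 1.26871236e+00,  5.28306448e-02,  1.40171845e+00, -3.11535270e-06,
        1.68861705e+00, -7.02779490e-02]), 'qd': array([ 0.00154377, -0.00082599, -0.00029959, -0.00019386,  0.00202724,
        0.0005214 ]), 'joint_efforts': array([ 2.12672698e-03, -3.81636536e+01, -3.60208261e+01, -1.15980868e-06,
        5.70102347e-03,  1.21558733e-05]), 'tool_pos': array([0.12048765, 0.51067424, 0.22967881]), 'tcp_rot': array([-3.14002282e+00, -1.07404550e-04,  2.90978618e+00]), 'contact_force': array([-0.09282655, -0.77838262, -0.75273187]), 'moment': array([ 0.0200344 ,  0.01991505, -0.00687745]), 'grip_force': 0.0, 'gripper_width': 0.08544777825972644} 0.022
{'fovy': 44.75362662242705, 'cx': 252.8989768459765, 'cy': 186.78120815192216, 'cam_to_world': array([[ 0.8256396 ,  0.33502276, -0.45395926,  0.05035981],
       [-0.56415601,  0.50003489, -0.65703357, -0.62699884],
       [ 0.00687427,  0.79857677,  0.60185371,  0.80411637],
       [ 0.        ,  0.        ,  0.        ,  1.        ]])}
{'fovy': 53.69302315337775, 'cx': 253.52544226950855, 'cy': 187.06324788940418, 'cam_to_world': array([[-0.01673972,  0.98238312, -0.18612681,  0.37900351],
       [-0.99941518, -0.01088841,  0.03241525,  0.17817226],
       [ 0.02981757,  0.18656058,  0.98199087,  1.06423607],
       [ 0.        ,  0.        ,  0.        ,  1.        ]])}
```

View pics/side0.png

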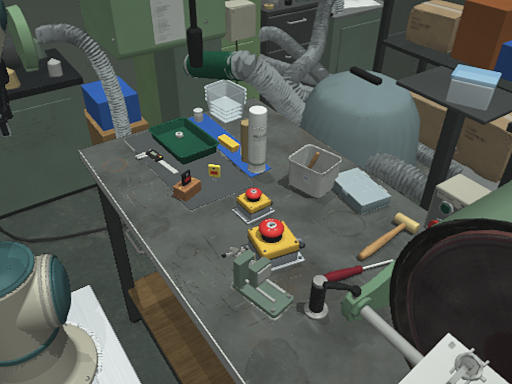

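View pics/top0.png

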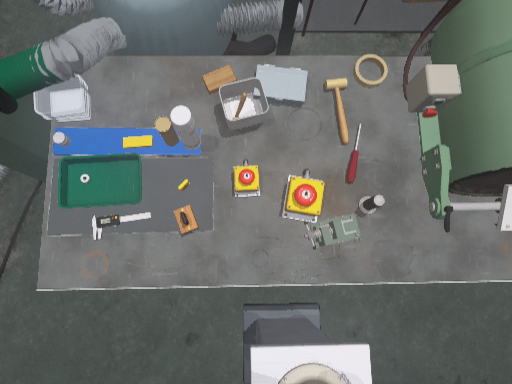

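The pictures show these candidates:
- **Keys:** black with red inlay, upright in the wooden block, at top (185,217) / side (185,177). The yellow look-alike is at top (183,184) / side (214,170). I choose the black one.
- **E-stops:** the larger is at top (304,197) / side (272,232). The smaller is at top (246,178) / side (253,197). I choose the larger.

Next is one close crop to check the choice.

```bash
cat > h.py <<'E'
import numpy as np, cv2
from station import manip
def cam(n):
    r=manip.read_camera(n); r["f"]=r["color"].shape[0]/2/np.tan(np.radians(r["fovy"])/2); return r
def ray(r,p):
    d=np.array([(p[0]-r["cx"])/r["f"],-(p[1]-r["cy"])/r["f"],-1.]); M=r["cam_to_world"]
    d=M[:3,:3]@d; return M[:3,3],d/np.linalg.norm(d)
def onz(r,p,z):
    o,d=ray(r,p); return o+d*(z-o[2])/d[2]
def tri(r1,p1,r2,p2):
    o,d=ray(r1,p1);O,D=ray(r2,p2)
    s=np.linalg.lstsq(np.c_[d,-D],O-o,rcond=None)[0]; a,b=o+s[0]*d,O+s[1]*D
    return (a+b)/2,np.linalg.norm(a-b)
def proj(r,P):
    M=r["cam_to_world"]; c=M[:3,:3].T@(np.array(P)-M[:3,3]); return np.array([r["cx"]-r["f"]*c[0]/c[2],r["cy"]+r["f"]*c[1]/c[2]])
E
python3 - <<'E'
import cv2,numpy as np
t=cv2.imread("pics/top0.png");s=cv2.imread("pics/side0.png")
def c(i,x,y,w,h,k=6): return cv2.resize(i[y:y+h,x:x+w],(w*k,h*k),interpolation=cv2.INTER_CUBIC)
a=np.hstack([c(t,165,198,44,48),c(t,276,167,60,48)]);b=np.hstack([c(s,165,160,44,48),c(s,242,212,60,48)])
cv2.imwrite("pics/crop.png",np.vstack([a,b]))
E
```

```text
(no output)
```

View pics/crop.png

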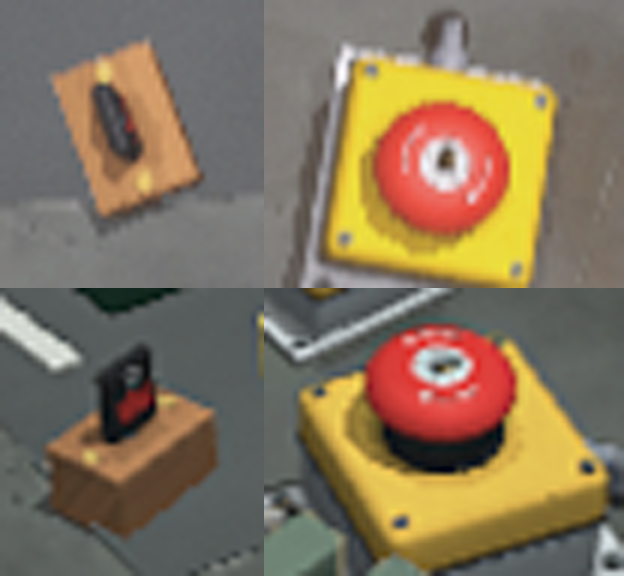

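```bash
cat > m.py <<'E'
from h import *
def lock(r,x0,y0,x1,y1):
    im=r["color"][y0:y1,x0:x1]; hsv=cv2.cvtColor(im,cv2.COLOR_BGR2HSV).astype(int); H,S,V=hsv.transpose(2,0,1)
    red=((H<8)|(H>172))&(S>150)&(V>80)
    n,l,st,c=cv2.connectedComponentsWithStats(red.astype(np.uint8)); k=1+st[1:,4].argmax()
    hull=cv2.convexHull(np.argwhere(l==k)[:,::-1].astype(np.int32)); m=np.zeros(red.shape,np.uint8); cv2.fillConvexPoly(m,hull,1)
    e=cv2.fitEllipse(hull)
    ring=(m>0)&(S<120)
    n,l,st,c=cv2.connectedComponentsWithStats(ring.astype(np.uint8)); k=1+st[1:,4].argmax()
    h2=cv2.convexHull(np.argwhere(l==k)[:,::-1].astype(np.int32)); mm=cv2.moments(h2)
    p=np.array([mm["m10"]/mm["m00"]+x0,mm["m01"]/mm["m00"]+y0])
    return p,np.array(e[0])+[x0,y0],e[1],st[k]
def quad(r,x0,y0,x1,y1,hlo,hhi,smin,vmin=0):
    im=r["color"][y0:y1,x0:x1]; H,S,V=cv2.cvtColor(im,cv2.COLOR_BGR2HSV).astype(int).transpose(2,0,1)
    m=((H>=hlo)&(H<=hhi)&(S>smin)&(V>vmin)).astype(np.uint8)
    n,l,st,c=cv2.connectedComponentsWithStats(m); k=1+st[1:,4].argmax()
    h=cv2.convexHull(np.argwhere(l==k)[:,::-1].astype(np.int32))
    return h[:,0,:]+[x0,y0],cv2.minAreaRect(h),(x0,y0)
if __name__=="__main__":
    np.set_printoptions(precision=4,suppress=True)
    t,s=cam("top"),cam("side")
    a=lock(t,276,167,336,225); b=lock(s,240,210,304,255); print(a,b)
    print("lock",tri(t,a[0],s,b[0]), onz(t,a[0],.092),onz(s,b[0],.092))
    h,R,o=quad(t,276,167,336,225,20,34,150,100); c=cv2.boxPoints(R)+o
    P=np.array([onz(t,x,.062) for x in c]); print("cover",c,P,P.mean(0),np.linalg.norm(P-np.roll(P,1,0),axis=1))
    for i in range(2): d=P[i+1]-P[i]; print("ang",np.degrees(np.arctan2(d[1],d[0])))
    h,R,o=quad(t,165,198,209,246,5,22,90,100); c=cv2.boxPoints(R)+o
    P=np.array([onz(t,x,.036) for x in c]); print("block",c,P,P.mean(0),np.linalg.norm(P-np.roll(P,1,0),axis=1))
    for i in range(2): d=P[i+1]-P[i]; print("ang",np.degrees(np.arctan2(d[1],d[0])))
    # dark grip
    im=t["color"]; H,S,V=cv2.cvtColor(im,cv2.COLOR_BGR2HSV).astype(int).transpose(2,0,1)
    print(V[205:232,172:198])
E
python3 m.py
```

```text
(array([305.904 , 193.7429]), array([305.2099, 194.5245]), (20.98112678527832, 21.771501541137695), array([26, 22,  9, 10, 70], dtype=int32)) (array([271.0481, 224.5052]), array([270.886 , 227.5645]), (18.975791931152344, 24.725923538208008), array([26, 11, 11,  8, 56], dtype=int32))
lock (array([0.5432, 0.0098, 0.0905]), np.float64(0.0022675921433647824)) [0.544  0.0095 0.092 ] [0.541  0.0086 0.092 ]
cover [[285.0811 209.5135]
 [290.6757 175.9459]
 [325.0541 181.6757]
 [319.4595 215.2432]] [[ 0.5071  0.0619  0.062 ]
 [ 0.5986  0.0437  0.062 ]
 [ 0.5817 -0.0493  0.062 ]
 [ 0.4905 -0.0295  0.062 ]] [0.5445 0.0067 0.062 ] [0.0929 0.0933 0.0946 0.0933]
ang -11.247482110123785
ang -100.2714196937964
block [[172.863  210.3014]
 [189.411  204.0959]
 [198.1644 227.4384]
 [181.6164 233.6438]] [[0.5122 0.3641 0.036 ]
 [0.5286 0.3197 0.036 ]
 [0.4649 0.2953 0.036 ]
 [0.4489 0.3393 0.036 ]] [0.4886 0.3296 0.036 ] [0.068  0.0473 0.0683 0.0468]
ang -69.69758237619656
ang -159.0629645206714
[[114 113 114 111 110 115 113 114 112 113 113 113 111 115 144 172 172 188
  115 115 114 114 114 115 114 113]
[... 2135 characters left out ...]
59 194 193
  188 191 209 213 210 208 210 141]
 [109 110 109 110 111 109 111 182 194 195 145 139 141 146 176 199 212 216
  196 201 206 212 212 209 209 177]
 [109 111 109 109 110 108 108 149 193 194 171 141 140 171 200 204 223 229
  202 198 204 211 212 200 190 162]
 [108 110 110 110 110 109 109 107 192 193 195 174 168 195 200 198 230 232
  205 197 200 193 185 161 135  89]
 [108 108 108 111 108 110 109 107 183 193 195 197 192 195 198 193 211 221
  186 180 171 135  92 100  96  94]
 [107 110 110 110 108 107 109 110 151 194 195 196 195 194 196 201 165 175
  137 130 103 101  98 111 114 114]
 [124 124 125 126 128 134 113 111 110 191 195 196 197 177 179 173 134  91
   89  87  99  99 112 116 123 122]]
```

```bash
cat >> h.py <<'E'
np.set_printoptions(precision=4,suppress=True)
def go(x,y,z,yaw=None):
    o=manip.observe(); p=o["tool_pos"]; w=o["tcp_rot"][2]; d=np.array([x,y,z])-p; c,s=np.cos(w),np.sin(w)
    t=np.array([c*d[0]+s*d[1], s*d[0]-c*d[1], -d[2]])*1000
    a=0 if yaw is None else -((np.radians(yaw)-w+np.pi)%(2*np.pi)-np.pi)
    print("from",p,np.degrees(w),"translation",t.round(1),"twist z",round(a,3))
def st():
    o=manip.observe(); print(round(o["time"],2),o["tool_pos"],np.degrees(o["tcp_rot"]),"F",o["contact_force"],"w",o["gripper_width"],o["grip_force"])
E
python3 - <<'E'
from h import *
t,s=cam("top"),cam("side")
def dark(r,x0,y0,x1,y1,v):
    V=r["color"][y0:y1,x0:x1].max(2).astype(int)
    return V
print(onz(t,(183.5,217.5),.076), onz(s,(185.8,172),.076), tri(t,(183.5,217.5),s,(185.8,172)))
# red inlay in the side view
im=s["color"][160:208,165:209]; H,S,V=cv2.cvtColor(im,cv2.COLOR_BGR2HSV).astype(int).transpose(2,0,1)
m=((H<6)|(H>172))&(S>140); print(np.argwhere(m).mean(0)[::-1]+[165,160],m.sum())
# dark grip masks
print(V[8:30,12:32])
# block height: top-face side-view corners
h,R,o=__import__("m").quad(s,165,160,209,208,5,22,80,120); print(h.tolist())
# projection check for the block's top corners
for P in [[.5122,.3641,.036],[.5286,.3197,.036],[.4649,.2953,.036],[.4489,.3393,.036]]: print(proj(s,P))
go(.489,.330,.16,200.5)
E
```

```text
[0.4878 0.329  0.076 ] [0.4863 0.3237 0.076 ] (array([0.4886, 0.3295, 0.0716]), np.float64(0.0006625220053211654))
[187.12 178.84] 25
[[ 89  93  94  94  93  94  93  94  94  95  96  98  97  94  94  93  93  92
   92  93]
 [ 81  90  93  93  93  95  95  94  95  97  85  64  78  93  94  93  94  93
   94  94]
 [133  82  90  93  93  94  94  96 100  78  53  42  45  83  96  94  93  94
   94  95]
 [199 128  88  92  94  94  98  85  68  50  38  36  22  79  97  94  94  93
   94  94]
 [153 118  89  93  95  99  77  53  42  34  29  23  15  80  97  94  93  92
   92  94]
 [ 96  93  90  95  84  68  52  38  33  81  94  55  15  80  98  94  93  93
   93  93]
 [ 89  90  93  89  61  43  44  35  47  62  77  54  13  88 102  94  92  94
   93  93]
 [ 92  91  94  75  41  35  36  26  32  87  80  36  48  64  88  95  92  93
   93  94]
 [ 92  92  94  93  59  23  27  26  21  56  49  44  85  67 106 101  93  92
   92  92]
 [ 92  92  94  99  66  22  25  28  25  99  98 105 107  63 133 143 133 103
   93  92]
 [ 92  93  92  98  65  19  27  27  48 112 126 124 135  75 171 209 205 181
  154 109]
 [ 92  91  93  98  66  17  25  
[... 511 characters left out ...]
2  85 126 145 154 156 170 184 188 170 125
   93  90]
 [164 156 151 156 166 152 141 137 142 151 157 156 170 184 190 171 128  92
   87  91]
 [169 173 201 195 180 174 155 148 152 155 169 178 184 179 148 116  97  89
   89  91]
 [144 161 200 207 164 155 165 157 152 168 183 188 169 125  95  90  90  88
   89  90]
 [ 89 110 154 178 168 169 180 178 176 182 188 170 127  91  87  89  87  86
   89  90]]
[[199, 181], [197, 183], [185, 192], [184, 192], [174, 187], [173, 186], [175, 184], [179, 181], [191, 177], [193, 177], [199, 180]]
[188.3618 173.7712]
[201.1128 179.5411]
[184.8484 191.7319]
[172.1231 185.5759]
from [0.1206 0.5109 0.2303] 166.717893394493 translation [-400.1  -91.4   70.3] twist z -0.59
```

Emit:
play_rows:
  rows:
    - {"translation":[-60,-14,0],"twist":[0,0,-0.1]}
    - {"translation":[-120,-28,10],"twist":[0,0,-0.2]}
    - {"translation":[-180,-42,20],"twist":[0,0,-0.3]}
    - {"translation":[-240,-55,30],"twist":[0,0,-0.4]}
    - {"translation":[-300,-69,40],"twist":[0,0,-0.5]}
    - {"translation":[-350,-80,50],"twist":[0,0,-0.59]}
    - {"translation":[-400,-91.5,60],"twist":[0,0,-0.59]}
    - {"translation":[-400,-91.5,70],"twist":[0,0,-0.59]}
    - {"translation":[-400,-91.5,70],"twist":[0,0,-0.59]}
  fingers: 1

```text
time: 1.42
tool_pos: [0.4882, 0.3299, 0.1593]
tcp_rot: [-3.142, -0.003, -2.784]
contact_force: [0.0, 0.4, -0.0]
gripper_width: 0.0853
grip_force: 0.0
```

```bash
python3 - <<'E'
from h import *
st(); go(.4883,.3293,.0635,200.9)
s,t=cam("side"),cam("top")
a=cv2.resize(s["color"][120:220,130:240],None,fx=4,fy=4,interpolation=cv2.INTER_CUBIC);b=cv2.resize(t["color"][170:270,140:220],None,fx=4,fy=4,interpolation=cv2.INTER_CUBIC)
cv2.imwrite("pics/c2.png",np.hstack([a,b]))
E
```

```text
1.43 [0.4882 0.3299 0.1593] [-179.9951   -0.1446 -159.4927] F [ 0.0119  0.3697 -0.0287] w 0.08526922593721788 0.0
from [0.4882 0.3299 0.1593] -159.49269545904565 translation [ 0.1 -0.6 95.8] twist z -0.007
```

View pics/c2.png

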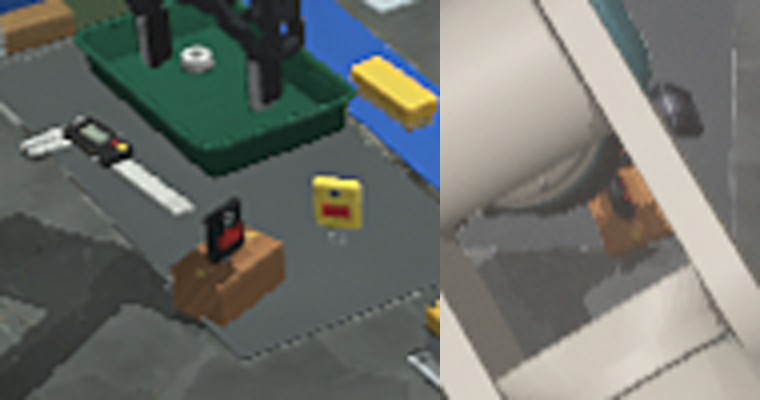

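Side crop: the open fingers at crop (152,35) and (265,85) straddle the black key at crop (225,230). The yellow look-alike is well clear. I'm going down.

Emit:
play_rows:
  rows:
    - {"translation":[0,-0.5,40],"twist":[0,0,-0.007]}
    - {"translation":[0,-0.5,80],"twist":[0,0,-0.007]}
    - {"translation":[0,-0.5,96],"twist":[0,0,-0.007]}
    - {"translation":[0,-0.5,96],"twist":[0,0,-0.007]}

```text
time: 2.02
tool_pos: [0.4885, 0.33, 0.0646]
tcp_rot: [-3.142, -0.001, -2.775]
contact_force: [-0.6, -0.7, 0.1]
gripper_width: 0.0853
grip_force: 0.0
```

Emit:
play_rows:
  rows:
    - {"translation":[0,0,0],"twist":[0,0,0]}
    - {"translation":[0,0,0],"twist":[0,0,0]}
    - {"translation":[0,0,0],"twist":[0,0,0]}
    - {"translation":[0,0,0],"twist":[0,0,0]}
    - {"translation":[0,0,0],"twist":[0,0,0]}
    - {"translation":[0,0,0],"twist":[0,0,0]}
  fingers: -1

```text
time: 2.78
tool_pos: [0.4893, 0.3297, 0.065]
tcp_rot: [3.141, 0.001, -2.776]
contact_force: [0.1, -0.1, 3.0]
gripper_width: 0.0078
grip_force: 61.0
```

Emit:
play_rows:
  rows:
    - {"translation":[0,0,-10],"twist":[0,0,0]}
    - {"translation":[0,0,-50],"twist":[0,0,0]}
    - {"translation":[0,0,-100],"twist":[0,0,0]}

```text
time: 3.15
tool_pos: [0.4884, 0.3291, 0.1648]
tcp_rot: [-3.141, -0.003, -2.776]
contact_force: [0.4, 1.6, -0.9]
gripper_width: 0.0079
grip_force: 60.6
```

```bash
python3 - <<'E'
from h import *
st(); go(.45,.06,.25,169)
E
```

```text
3.15 [0.4884 0.3291 0.1648] [-179.9759   -0.1628 -159.0776] F [ 0.3737  1.5811 -0.9379] w 0.007918046053583235 60.56244492530823
from [0.4884 0.3291 0.1648] -159.077593716347 translation [ 131.9 -237.7  -85.2] twist z 0.557
```

Emit:
play_rows:
  rows:
    - {"translation":[26,-48,-20],"twist":[0,0,0.11]}
    - {"translation":[52,-95,-40],"twist":[0,0,0.22]}
    - {"translation":[80,-142,-60],"twist":[0,0,0.33]}
    - {"translation":[106,-190,-75],"twist":[0,0,0.44]}
    - {"translation":[132,-238,-85],"twist":[0,0,0.557]}
    - {"translation":[132,-238,-85],"twist":[0,0,0.557]}
    - {"translation":[132,-238,-85],"twist":[0,0,0.557]}

```text
time: 4.03
tool_pos: [0.4507, 0.0603, 0.2496]
tcp_rot: [3.141, 0.0, 2.95]
contact_force: [-0.7, 0.1, 0.7]
gripper_width: 0.0082
grip_force: 60.6
```

```bash
python3 - <<'E'
from h import *
st(); s=cam("side"); p=proj(s,manip.observe()["tool_pos"]); print(p)
x,y=p.astype(int)
a=cv2.resize(s["color"][y-20:y+40,x-30:x+30],None,fx=10,fy=10,interpolation=cv2.INTER_CUBIC)
cv2.imwrite("pics/c3.png",a); print(x-30,y-20)
E
```

```text
4.03 [0.4507 0.0603 0.2496] [179.971    0.001  169.0208] F [-0.657   0.1386  0.7475] w 0.00823967864247516 60.57918190956116
[223.3457 169.9104]
193 149
```

View pics/c3.png

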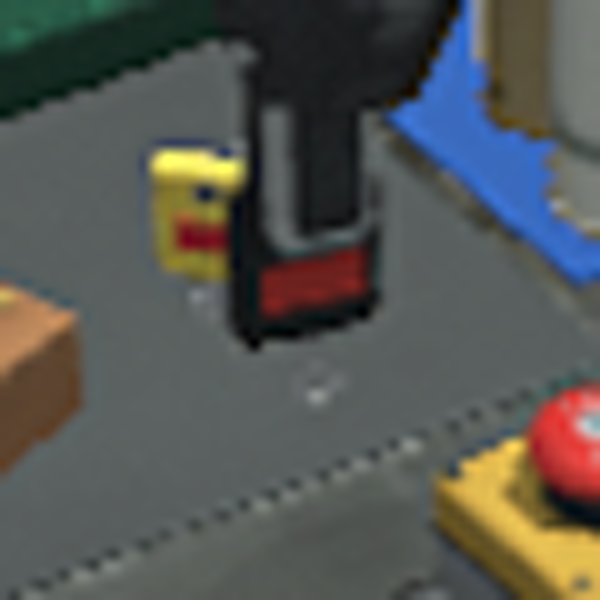

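```bash
python3 - <<'E'
from h import *
s=[cam("side") for _ in range(4)]; r=s[0]; im=np.mean([k["color"] for k in s],0)
d=im-cv2.imread("pics/side0.png").astype(float)
print(d.sum(2).astype(int)[180:193,214:236])
o=manip.observe(); R=cv2.Rodrigues(np.zeros(3))[0]
p=o["tool_pos"]; w=np.radians(-11); X=np.array([np.cos(w),np.sin(w),0]); 
# grip centre is ~8.5 mm below TCP
for dz in (-.0085-.020,-.0085-.028,-.0085-.037):
    for k in(-.017,-.0082,-.0036,-.003,.003,.0036,.0082,.017): print(dz,k,proj(r,p+X*k+[0,0,dz]))
E
```

```text
[[  29 -109 -234 -207 -209 -169 -146 -174 -192 -208 -214 -215 -214 -213
  -229 -243  -60    9    9    7    6    6]
 [  22  -74 -200 -212 -205 -211 -215 -217 -215 -216 -223 -230 -238  -64
    -6  -11   10   17    9    7    8    9]
 [  18  -27 -143 -228 -214 -224 -232 -238 -245 -161  -60  -15  -13    8
    19   17   13    5    5   11    6    7]
 [  15   16  -56 -172 -259  -33    8   49   27   -7   75   54    8    9
     9    8    8    7    7    9    7    9]
 [   7   10    9   -7  -16   16   15   93   69   11   35   17   79   58
     2    6    7    6    9    6    5    9]
 [   8    9    9   14   15   11    2   66   43    6   15   16   57   36
     1    5    6    7    9    9    5    3]
 [   5    7    6    7   10    4    1   24   19   11   16   17   35   17
     0    4    9   10    8    6    6    7]
 [   8    7    7    8    6    6    1   79   56   33   24   12   52   36
     5    5    6    5    5    5   10    7]
 [   8    4    8    7    6    5    2   34   24   88  177   92   17   14
     6    9    6    4    9    6    7    6]
 [   9    6    7    5    6    6    7    2    2   28   72   34    
[... 647 characters left out ...]
85 0.017 [231.2265 179.1828]
-0.036500000000000005 -0.017 [216.2768 185.9236]
-0.036500000000000005 -0.0082 [220.1984 184.9554]
-0.036500000000000005 -0.0036 [222.2394 184.4515]
-0.036500000000000005 -0.003 [222.5052 184.3859]
-0.036500000000000005 0.003 [225.1572 183.7312]
-0.036500000000000005 0.0036 [225.4219 183.6659]
-0.036500000000000005 0.0082 [227.4474 183.1658]
-0.036500000000000005 0.017 [231.3055 182.2133]
-0.0455 -0.017 [216.448  189.3149]
-0.0455 -0.0082 [220.3477 188.3424]
-0.0455 -0.0036 [222.3774 187.8362]
-0.0455 -0.003 [222.6417 187.7703]
-0.0455 0.003 [225.2791 187.1126]
-0.0455 0.0036 [225.5423 187.047 ]
-0.0455 0.0082 [227.5566 186.5447]
-0.0455 0.017 [231.3936 185.5878]
```

```bash
python3 - <<'E'
from h import *
go(.36,-.17,.42,146)
E
```

```text
from [0.4507 0.061  0.2491] 169.11969582415517 translation [  45.4 -244.  -170.9] twist z 0.404
```

Emit:
play_rows:
  rows:
    - {"translation":[9,-49,-34],"twist":[0,0,0.1]}
    - {"translation":[18,-98,-68],"twist":[0,0,0.2]}
    - {"translation":[27,-146,-102],"twist":[0,0,0.3]}
    - {"translation":[36,-195,-136],"twist":[0,0,0.4]}
    - {"translation":[45,-244,-171],"twist":[0,0,0.4]}
    - {"translation":[45,-244,-171],"twist":[0,0,0.4]}
    - {"translation":[45,-244,-171],"twist":[0,0,0.4]}

```text
time: 5.15
tool_pos: [0.3604, -0.1704, 0.4197]
tcp_rot: [3.141, -0.001, 2.55]
contact_force: [0.4, -0.7, -1.4]
gripper_width: 0.0079
grip_force: 60.6
```

```bash
python3 - <<'E'
from h import *
st(); s=[cam("side") for _ in range(4)]; r=s[0]; p=proj(r,manip.observe()["tool_pos"]); print(p)
im=np.mean([k["color"] for k in s],0).astype(np.uint8)
x,y=p.astype(int)
a=cv2.resize(im[y-10:y+50,x-30:x+30],None,fx=10,fy=10,interpolation=cv2.INTER_CUBIC)
a=cv2.cvtColor(a,cv2.COLOR_BGR2LAB); a[...,0]=cv2.createCLAHE(3,(4,4)).apply(a[...,0]); a=cv2.cvtColor(a,cv2.COLOR_LAB2BGR)
cv2.imwrite("pics/c4.png",a); print(x-30,y-10)
E
```

```text
5.15 [ 0.3604 -0.1704  0.4197] [179.9821  -0.0765 146.1284] F [ 0.4155 -0.693  -1.4125] w 0.007934453515361093 60.58339834213257
[249.7378 169.1642]
219 159
```

View pics/c4.png

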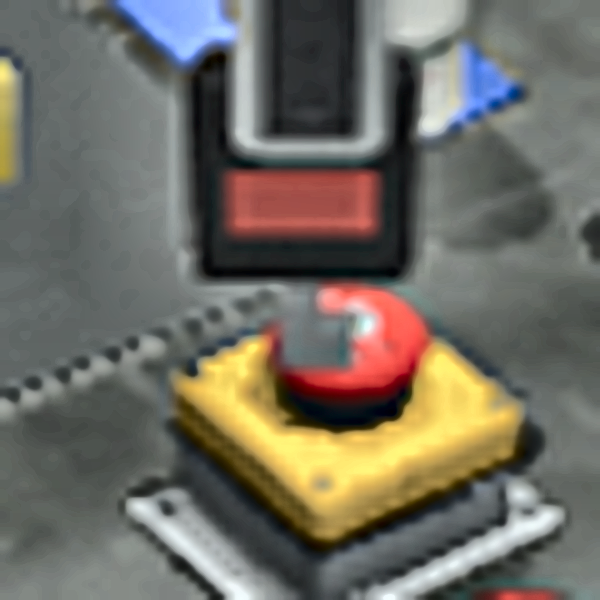

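The picture shows the bit at crop x 280–350 against the red button, and the grip centred at about x 304. So the bit's long side (+x) points right, opposite to tool x. This grasp therefore suits the lock at tool yaw 169°, with the wrist able to turn clockwise. Next I'll refine the box's yaw and go over the lock.

```bash
python3 - <<'E'
from h import *
t=cam("top"); s=cam("side")
def sides(img,r,x0,y0,x1,y1,hl,hh,sm,vm,z):
    im=cv2.resize(img[y0:y1,x0:x1],None,fx=4,fy=4,interpolation=cv2.INTER_CUBIC)
    H,S,V=cv2.cvtColor(im,cv2.COLOR_BGR2HSV).astype(int).transpose(2,0,1)
    m=((H>=hl)&(H<=hh)&(S>sm)&(V>vm)).astype(np.uint8)
    c=max(cv2.findContours(m,cv2.RETR_EXTERNAL,cv2.CHAIN_APPROX_NONE)[0],key=cv2.contourArea)[:,0,:]
    W=np.array([onz(r,((q[0]+.5)/4-.5+x0,(q[1]+.5)/4-.5+y0),z)[:2] for q in c]).astype(np.float32)
    b=cv2.boxPoints(cv2.minAreaRect(W)); ctr=b.mean(0); print(ctr,np.linalg.norm(b-np.roll(b,1,0),axis=1))
    for i in range(4):
        p,q=b[i],b[(i+1)%4]; u=(q-p)/np.linalg.norm(q-p); n=np.array([-u[1],u[0]])
        a=(W-p)@u; L=np.linalg.norm(q-p); k=(abs((W-p)@n)<.005)&(a>.12*L)&(a<.88*L)
        l=cv2.fitLine(W[k],cv2.DIST_HUBER,0,.001,.001).ravel(); ang=np.degrees(np.arctan2(l[1],l[0]))
        print("  side",(ang+45)%90-45,k.sum(),l[2:])
img=cv2.imread("pics/top0.png"); sides(img,t,276,167,336,225,20,34,150,130,.062)
sides(img,t,165,198,209,246,5,22,90,100,.036)
go(.5439,.0095,.165,169)
E
```

```text
[0.5446 0.007 ] [0.0937 0.0932 0.0937 0.0932]
  side -11.049458 103 [ 0.5294 -0.0371]
  side -11.264328 107 [ 0.5884 -0.0058]
  side -11.054745 102 [0.5531 0.0524]
  side -10.860573 105 [0.4995 0.0159]
[0.4881 0.3292] [0.0691 0.0479 0.0691 0.0479]
  side 21.299622 53 [0.4567 0.3176]
  side 21.04161 72 [0.496  0.3074]
  side 21.292 51 [0.5188 0.3429]
  side 20.689812 73 [0.48   0.3508]
from [ 0.3603 -0.1701  0.42  ] 146.19278134731022 translation [-52.6 251.4 255. ] twist z -0.398
```

Emit:
play_rows:
  rows:
    - {"translation":[-10,50,30],"twist":[0,0,-0.1]}
    - {"translation":[-21,100,70],"twist":[0,0,-0.2]}
    - {"translation":[-32,150,110],"twist":[0,0,-0.3]}
    - {"translation":[-42,200,150],"twist":[0,0,-0.398]}
    - {"translation":[-52.6,251.4,190],"twist":[0,0,-0.398]}
    - {"translation":[-52.6,251.4,240],"twist":[0,0,-0.398]}
    - {"translation":[-52.6,251.4,255],"twist":[0,0,-0.398]}
    - {"translation":[-52.6,251.4,255],"twist":[0,0,-0.398]}

```text
time: 6.45
tool_pos: [0.5436, 0.0083, 0.1658]
tcp_rot: [-3.141, -0.001, 2.948]
contact_force: [-0.6, -0.0, -0.8]
gripper_width: 0.0079
grip_force: 60.5
```

```bash
python3 - <<'E'
from h import *
st(); go(.5439,.0095,.145,168.95); s=[cam("side") for _ in range(4)]; r=s[0]
im=np.mean([k["color"] for k in s],0).astype(np.uint8)
a=cv2.resize(im[185:245,240:300],None,fx=10,fy=10,interpolation=cv2.INTER_CUBIC)
cv2.imwrite("pics/c5.png",a)
p=manip.observe()["tool_pos"]; print("tcp",proj(r,p),"foot",proj(r,p-[0,0,.0458]),"under",proj(r,p-[0,0,.0288]))
E
```

```text
6.45 [0.5436 0.0083 0.1658] [-179.9909   -0.0532  168.8923] F [-0.6069 -0.0302 -0.762 ] w 0.007880527579271284 60.547581911087036
from [0.5436 0.0083 0.1658] 168.89231609303044 translation [-0.1  1.2 20.8] twist z -0.001
tcp [273.7184 197.9276] foot [273.0332 213.8511] under [273.2833 208.039 ]
```

View pics/c5.png

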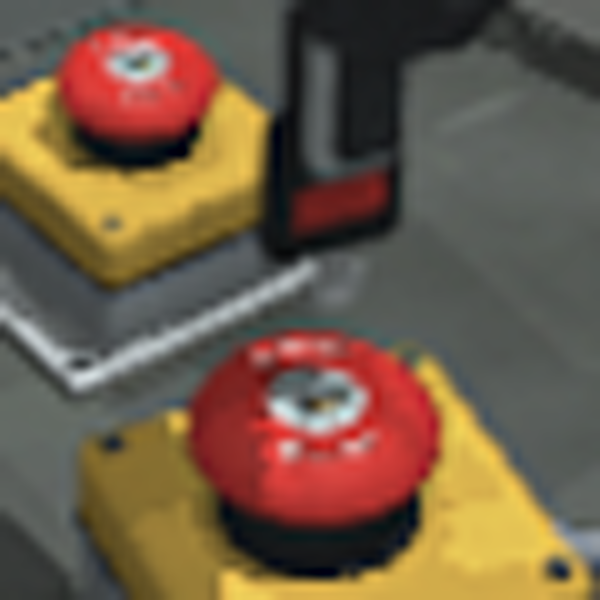

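The lock disc is at crop (317,398), side pixel (271.2,224.3). The key hangs above it. I'm going down to first contact.

Emit:
play_rows:
  rows:
    - {"translation":[0,0.9,15],"twist":[0,0,0]}
    - {"translation":[0,0.9,25],"twist":[0,0,0]}
    - {"translation":[0,0.9,26],"twist":[0,0,0]}

```text
time: 7.02
tool_pos: [0.5434, 0.0093, 0.138]
tcp_rot: [-3.141, -0.003, 2.948]
contact_force: [0.7, 1.5, 0.4]
gripper_width: 0.0076
grip_force: 60.5
```

Emit:
play_rows:
  rows:
    - {"translation":[0,0,1],"twist":[0,0,0]}
    - {"translation":[0,0,1],"twist":[0,0,0]}

```text
time: 7.28
tool_pos: [0.5443, 0.0093, 0.1387]
tcp_rot: [3.141, 0.0, 2.948]
contact_force: [-0.1, -0.7, 0.0]
gripper_width: 0.0082
grip_force: 60.5
```

Emit:
play_rows:
  rows:
    - {"translation":[0,0,1],"twist":[0,0,0]}
    - {"translation":[0,0,1],"twist":[0,0,0]}

```text
time: 7.52
tool_pos: [0.5442, 0.0093, 0.1376]
tcp_rot: [-3.142, 0.0, 2.948]
contact_force: [-1.2, 0.5, 0.2]
gripper_width: 0.0082
grip_force: 60.6
```

Emit:
play_rows:
  rows:
    - {"translation":[0,0,1],"twist":[0,0,0]}
    - {"translation":[0,0,1],"twist":[0,0,0]}

```text
time: 7.78
tool_pos: [0.5441, 0.0093, 0.1364]
tcp_rot: [-3.142, 0.0, 2.948]
contact_force: [-1.3, -0.0, -0.7]
gripper_width: 0.0081
grip_force: 60.6
```

Emit:
play_rows:
  rows:
    - {"translation":[0,0,1],"twist":[0,0,0]}
    - {"translation":[0,0,1],"twist":[0,0,0]}

```text
time: 8.02
tool_pos: [0.5441, 0.0093, 0.1354]
tcp_rot: [-3.142, -0.0, 2.948]
contact_force: [-0.3, -1.0, -0.3]
gripper_width: 0.008
grip_force: 60.6
```

Emit:
play_rows:
  rows:
    - {"translation":[0,0,1],"twist":[0,0,0]}
    - {"translation":[0,0,1],"twist":[0,0,0]}

```text
time: 8.28
tool_pos: [0.5441, 0.0093, 0.1344]
tcp_rot: [3.142, -0.0, 2.948]
contact_force: [0.0, 0.4, -0.2]
gripper_width: 0.0082
grip_force: 60.6
```

Emit:
play_rows:
  rows:
    - {"translation":[0,0,1],"twist":[0,0,0]}
    - {"translation":[0,0,1],"twist":[0,0,0]}

```text
time: 8.52
tool_pos: [0.5441, 0.0094, 0.1334]
tcp_rot: [3.142, -0.0, 2.948]
contact_force: [0.9, -0.5, -0.1]
gripper_width: 0.0079
grip_force: 60.6
```

Emit:
play_rows:
  rows:
    - {"translation":[0,0,1],"twist":[0,0,0]}
    - {"translation":[0,0,1],"twist":[0,0,0]}

```text
time: 8.78
tool_pos: [0.5441, 0.0094, 0.1324]
tcp_rot: [3.141, -0.0, 2.948]
contact_force: [-0.1, -0.1, -0.2]
gripper_width: 0.0081
grip_force: 60.6
```

```bash
python3 - <<'E'
from h import *
st(); s=cam("side")
a=cv2.resize(s["color"][185:245,240:300],None,fx=10,fy=10,interpolation=cv2.INTER_CUBIC)
cv2.imwrite("pics/c6.png",a)
E
```

```text
8.78 [0.5441 0.0094 0.1324] [179.9942  -0.0067 168.8987] F [-0.1218 -0.0674 -0.1552] w 0.008086128724456748 60.60844838619232
```

View pics/c6.png

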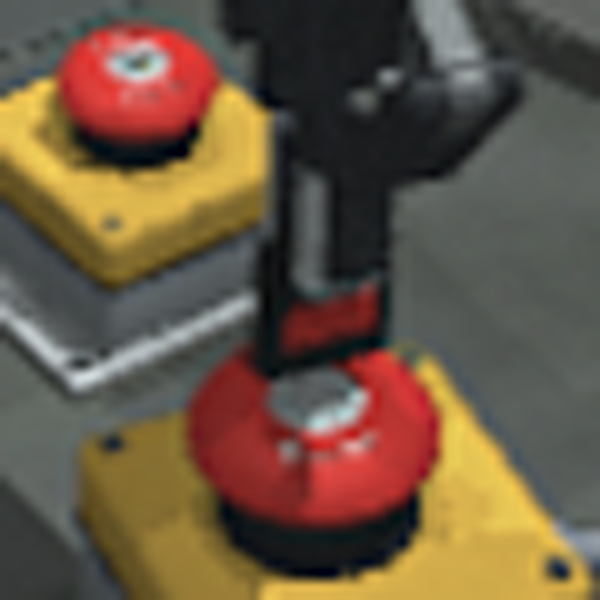

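Emit:
play_rows:
  rows:
    - {"translation":[0,0,1],"twist":[0,0,0]}
    - {"translation":[0,0,1],"twist":[0,0,0]}

```text
time: 9.07
tool_pos: [0.5441, 0.0094, 0.1314]
tcp_rot: [3.142, -0.0, 2.948]
contact_force: [-0.0, -0.9, -0.4]
gripper_width: 0.008
grip_force: 60.6
```

Emit:
play_rows:
  rows:
    - {"translation":[0,0,1],"twist":[0,0,0]}
    - {"translation":[0,0,1],"twist":[0,0,0]}

```text
time: 9.32
tool_pos: [0.5441, 0.0094, 0.1304]
tcp_rot: [3.142, -0.0, 2.948]
contact_force: [-0.4, -0.5, -0.3]
gripper_width: 0.0079
grip_force: 60.6
```

Emit:
play_rows:
  rows:
    - {"translation":[0,0,1],"twist":[0,0,0]}
    - {"translation":[0,0,1],"twist":[0,0,0]}

```text
time: 9.57
tool_pos: [0.5441, 0.0094, 0.1294]
tcp_rot: [3.141, -0.0, 2.948]
contact_force: [0.7, -0.2, 0.6]
gripper_width: 0.0081
grip_force: 60.6
```

Emit:
play_rows:
  rows:
    - {"translation":[0,0,1],"twist":[0,0,0]}
    - {"translation":[0,0,1],"twist":[0,0,0]}

```text
time: 9.82
tool_pos: [0.5441, 0.0094, 0.1284]
tcp_rot: [3.142, -0.0, 2.948]
contact_force: [-0.1, -0.5, -0.3]
gripper_width: 0.0078
grip_force: 60.6
```

Emit:
play_rows:
  rows:
    - {"translation":[0,0,1],"twist":[0,0,0]}
    - {"translation":[0,0,1],"twist":[0,0,0]}

```text
time: 10.07
tool_pos: [0.5441, 0.0094, 0.1274]
tcp_rot: [3.141, -0.0, 2.948]
contact_force: [0.6, -0.8, -0.7]
gripper_width: 0.0078
grip_force: 60.6
```

Emit:
play_rows:
  rows:
    - {"translation":[0,0,1],"twist":[0,0,0]}
    - {"translation":[0,0,2],"twist":[0,0,0]}
    - {"translation":[0,0,2],"twist":[0,0,0]}

```text
time: 10.45
tool_pos: [0.5441, 0.0094, 0.1253]
tcp_rot: [3.142, -0.0, 2.948]
contact_force: [-0.3, -1.1, -0.6]
gripper_width: 0.0081
grip_force: 60.6
```

Emit:
play_rows:
  rows:
    - {"translation":[0,0,1],"twist":[0,0,0]}
    - {"translation":[0,0,2],"twist":[0,0,0]}
    - {"translation":[0,0,2],"twist":[0,0,0]}

```text
time: 10.82
tool_pos: [0.5441, 0.0094, 0.1233]
tcp_rot: [3.141, -0.0, 2.948]
contact_force: [0.7, 0.1, -1.3]
gripper_width: 0.008
grip_force: 60.6
```

Emit:
play_rows:
  rows:
    - {"translation":[0,0,1],"twist":[0,0,0]}
    - {"translation":[0,0,1],"twist":[0,0,0]}

```text
time: 11.08
tool_pos: [0.5441, 0.0094, 0.1224]
tcp_rot: [3.141, -0.0, 2.948]
contact_force: [-0.2, -0.5, -0.6]
gripper_width: 0.0076
grip_force: 60.6
```

Emit:
play_rows:
  rows:
    - {"translation":[0,0,1],"twist":[0,0,0]}
    - {"translation":[0,0,1],"twist":[0,0,0]}

```text
time: 11.32
tool_pos: [0.5442, 0.0094, 0.1217]
tcp_rot: [3.141, 0.0, 2.948]
contact_force: [-0.2, 0.2, 1.1]
gripper_width: 0.0079
grip_force: 60.8
```

Emit:
play_rows:
  rows:
    - {"translation":[0,0,0.7],"twist":[0,0,0]}
    - {"translation":[0,0,0.7],"twist":[0,0,0]}

```text
time: 11.58
tool_pos: [0.5443, 0.0094, 0.1212]
tcp_rot: [3.141, 0.001, 2.948]
contact_force: [-0.4, 0.2, 4.0]
gripper_width: 0.0081
grip_force: 61.1
```

Emit:
play_rows:
  rows:
    - {"translation":[0,0,0.7],"twist":[0,0,0]}
    - {"translation":[0,0,0.7],"twist":[0,0,0]}

```text
time: 11.82
tool_pos: [0.5443, 0.0094, 0.1204]
tcp_rot: [3.141, 0.001, 2.948]
contact_force: [-1.0, -1.2, 5.7]
gripper_width: 0.0082
grip_force: 61.2
```

The key is home: light contact began at z = 0.1217 and the load is about 5 N. I'll ease off slightly and turn clockwise.

Emit:
play_rows:
  rows:
    - {"translation":[0,0,-0.7],"twist":[0,0,0.05]}
    - {"translation":[0,0,-0.7],"twist":[0,0,0.2]}
    - {"translation":[0,0,-0.7],"twist":[0,0,0.35]}
    - {"translation":[0,0,-0.7],"twist":[0,0,0.5]}
    - {"translation":[0,0,-0.7],"twist":[0,0,0.65]}
    - {"translation":[0,0,-0.7],"twist":[0,0,0.8]}
    - {"translation":[0,0,-0.7],"twist":[0,0,0.8]}

```text
time: 12.7
tool_pos: [0.5444, 0.0092, 0.121]
tcp_rot: [3.141, 0.001, 2.149]
contact_force: [0.3, -0.4, 4.4]
gripper_width: 0.0077
grip_force: 61.2
```

```bash
python3 - <<'E'
from h import *
st(); print(manip.observe()["moment"],manip.observe()["q"])
E
```

```text
12.7 [0.5444 0.0092 0.121 ] [179.9702   0.0302 123.1272] F [ 0.2765 -0.3625  4.3975] w 0.00771747912417759 61.193472146987915
[-0.2833  0.0172 -0.0325] [-0.0508  0.1677  1.4967 -0.0001  1.4764 -0.629 ]
```

Emit:
play_rows:
  rows:
    - {"translation":[0,0,0],"twist":[0,0,0.15]}
    - {"translation":[0,0,0],"twist":[0,0,0.3]}
    - {"translation":[0,0,0],"twist":[0,0,0.4]}
    - {"translation":[0,0,0],"twist":[0,0,0.4]}

```text
time: 13.2
tool_pos: [0.5442, 0.0091, 0.1209]
tcp_rot: [3.141, 0.0, 1.751]
contact_force: [-1.8, -2.1, 3.7]
gripper_width: 0.0083
grip_force: 61.2
```

```bash
python3 - <<'E'
from h import *
st(); print(manip.observe()["moment"])
E
```

```text
13.2 [0.5442 0.0091 0.1209] [179.9855   0.0245 100.3357] F [-1.8248 -2.0994  3.6954] w 0.008250015823667746 61.22044801712036
[-0.4789  0.2008 -0.0064]
```

Emit:
play_rows:
  rows:
    - {"translation":[0,0,0],"twist":[0,0,0.1]}
    - {"translation":[0,0,0],"twist":[0,0,0.15]}
    - {"translation":[0,0,0],"twist":[0,0,0.15]}

```text
time: 13.58
tool_pos: [0.5442, 0.0091, 0.1209]
tcp_rot: [3.141, 0.0, 1.601]
contact_force: [-1.2, -3.0, 4.0]
gripper_width: 0.008
grip_force: 61.2
```

```bash
python3 - <<'E'
from h import *
st(); print(manip.observe()["moment"])
E
```

```text
13.57 [0.5442 0.0091 0.1209] [179.9904   0.024   91.7502] F [-1.2022 -3.0196  3.951 ] w 0.007967428211058749 61.22129559516907
[-0.5713  0.0926  0.0025]
```

Emit:
play_rows:
  rows:
    - {"translation":[0,0,0],"twist":[0,0,0.1]}
    - {"translation":[0,0,-1],"twist":[0,0,0.1]}
    - {"translation":[0,0,-2],"twist":[0,0,0.1]}
    - {"translation":[0,0,-2],"twist":[0,0,0.1]}

```text
time: 14.08
tool_pos: [0.5441, 0.0092, 0.1228]
tcp_rot: [-3.142, 0.0, 1.499]
contact_force: [-0.1, -4.1, 4.2]
gripper_width: 0.008
grip_force: 61.1
```

```bash
python3 - <<'E'
from h import *
st(); print(manip.observe()["moment"])
E
```

```text
14.07 [0.5441 0.0092 0.1228] [-179.9992    0.0121   85.9111] F [-0.1114 -4.1217  4.174 ] w 0.008006796825598718 61.11231207847595
[-0.7809  0.1163  0.0164]
```

Emit:
play_rows:
  rows:
    - {"translation":[0,0,-1.5],"twist":[0,0,0.05]}
    - {"translation":[0,0,-3],"twist":[0,0,0.1]}
    - {"translation":[0,0,-4],"twist":[0,0,0.1]}
    - {"translation":[0,0,-4],"twist":[0,0,0.1]}

```text
time: 14.58
tool_pos: [0.544, 0.0093, 0.1266]
tcp_rot: [-3.141, 0.0, 1.399]
contact_force: [-0.1, -3.0, 3.0]
gripper_width: 0.008
grip_force: 60.9
```

```bash
python3 - <<'E'
from h import *
st(); print(manip.observe()["moment"])
s=cam("side"); cv2.imwrite("pics/c7.png",cv2.resize(s["color"][185:245,240:300],None,fx=10,fy=10,interpolation=cv2.INTER_CUBIC))
E
```

```text
14.57 [0.544  0.0093 0.1266] [-179.9824    0.0042   80.1717] F [-0.1328 -2.9702  2.9536] w 0.007987485955141625 60.90916156768799
[-0.7227  0.003   0.0768]
```

View pics/c7.png

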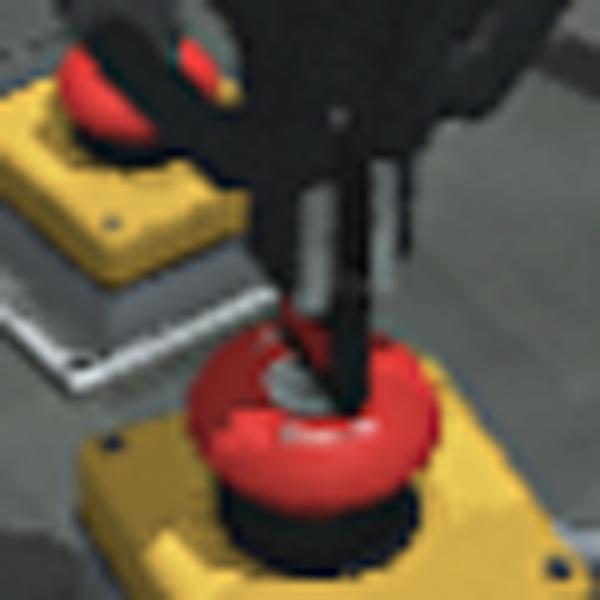

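The button's dome has risen in the picture, and Mz rose to 0.08 N m, so the key is at its stop. I'll let it rise the rest of the way, then turn back.

Emit:
play_rows:
  rows:
    - {"translation":[0,0,-1],"twist":[0,0,0]}
    - {"translation":[0,0,-1],"twist":[0,0,0]}
    - {"translation":[0,0,-1],"twist":[0,0,-0.15]}
    - {"translation":[0,0,-1],"twist":[0,0,-0.3]}
    - {"translation":[0,0,-1],"twist":[0,0,-0.45]}
    - {"translation":[0,0,-1],"twist":[0,0,-0.6]}
    - {"translation":[0,0,-1],"twist":[0,0,-0.75]}
    - {"translation":[0,0,-1],"twist":[0,0,-0.9]}
    - {"translation":[0,0,-1],"twist":[0,0,-0.9]}

```text
time: 15.75
tool_pos: [0.5438, 0.0098, 0.1272]
tcp_rot: [-3.141, -0.001, 2.297]
contact_force: [0.8, -0.9, -1.7]
gripper_width: 0.0078
grip_force: 60.3
```

```bash
python3 - <<'E'
from h import *
st(); print(manip.observe()["moment"])
E
```

```text
15.75 [0.5438 0.0098 0.1272] [-179.9902   -0.0797  131.5974] F [ 0.7682 -0.8739 -1.6686] w 0.007784900454254817 60.311588644981384
[-0.306  -0.091  -0.0075]
```

Emit:
play_rows:
  rows:
    - {"translation":[0,0,0.3],"twist":[0,0,-0.15]}
    - {"translation":[0,0,0.3],"twist":[0,0,-0.3]}
    - {"translation":[0,0,0.3],"twist":[0,0,-0.4]}
    - {"translation":[0,0,0.3],"twist":[0,0,-0.4]}

```text
time: 16.25
tool_pos: [0.544, 0.0098, 0.1274]
tcp_rot: [3.141, -0.001, 2.695]
contact_force: [0.4, -0.7, -0.8]
gripper_width: 0.0081
grip_force: 60.5
```

```bash
python3 - <<'E'
from h import *
st(); print(manip.observe()["moment"])
E
```

```text
16.25 [0.544  0.0098 0.1274] [179.9609  -0.0437 154.391 ] F [ 0.405  -0.6643 -0.8445] w 0.008051955006216761 60.50907611846924
[-0.0671  0.0443  0.0531]
```

Emit:
play_rows:
  rows:
    - {"translation":[0,0,0],"twist":[0,0,-0.12]}
    - {"translation":[0,0,0],"twist":[0,0,-0.25]}
    - {"translation":[0,0,0],"twist":[0,0,-0.25]}

```text
time: 16.62
tool_pos: [0.5442, 0.0095, 0.1275]
tcp_rot: [3.141, 0.0, 2.943]
contact_force: [0.4, -0.1, -0.6]
gripper_width: 0.0079
grip_force: 60.5
```

```bash
python3 - <<'E'
from h import *
st(); print(manip.observe()["moment"]); go(.5441,.0094,.128,168.9)
s=cam("side"); cv2.imwrite("pics/c8.png",cv2.resize(s["color"][185:245,240:300],None,fx=10,fy=10,interpolation=cv2.INTER_CUBIC))
E
```

```text
16.62 [0.5442 0.0095 0.1275] [179.9778   0.0049 168.6479] F [ 0.3798 -0.1206 -0.6207] w 0.007907184951273884 60.52767992019653
[-0.1804 -0.017   0.0264]
from [0.5442 0.0095 0.1275] 168.64792516888502 translation [ 0.1 -0.1 -0.5] twist z -0.004
```

View pics/c8.png

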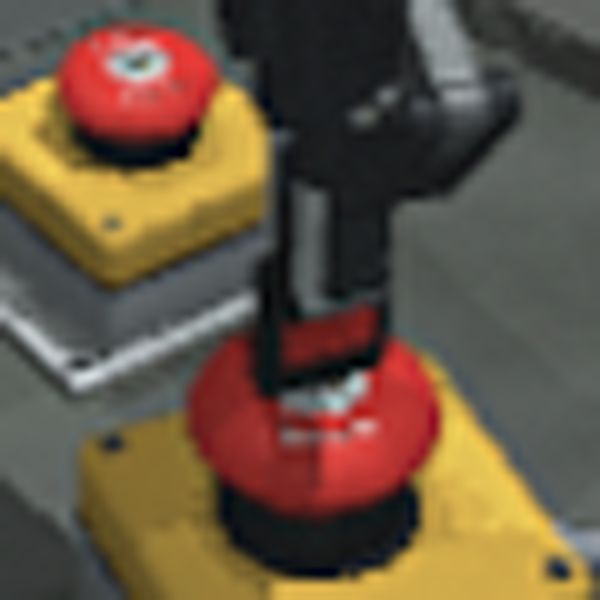

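Emit:
play_rows:
  rows:
    - {"translation":[0,0,-2],"twist":[0,0,-0.004]}
    - {"translation":[0,0,-3],"twist":[0,0,-0.004]}
    - {"translation":[0,0,-3],"twist":[0,0,-0.004]}

```text
time: 17.05
tool_pos: [0.5442, 0.0094, 0.1307]
tcp_rot: [3.141, 0.0, 2.951]
contact_force: [-0.7, -0.5, 0.3]
gripper_width: 0.0081
grip_force: 60.6
```

Emit:
play_rows:
  rows:
    - {"translation":[0,0,-1],"twist":[0,0,0]}
    - {"translation":[0,0,-1],"twist":[0,0,0]}

```text
time: 17.3
tool_pos: [0.5442, 0.0094, 0.1316]
tcp_rot: [3.141, 0.0, 2.952]
contact_force: [-0.6, -0.9, -0.7]
gripper_width: 0.0083
grip_force: 60.6
```

Emit:
play_rows:
  rows:
    - {"translation":[0,0,-1],"twist":[0,0,0]}
    - {"translation":[0,0,-1],"twist":[0,0,0]}

```text
time: 17.55
tool_pos: [0.5442, 0.0094, 0.1326]
tcp_rot: [3.141, 0.0, 2.952]
contact_force: [-0.3, 0.1, -0.3]
gripper_width: 0.0079
grip_force: 60.6
```

Emit:
play_rows:
  rows:
    - {"translation":[0,0,-1],"twist":[0,0,0]}
    - {"translation":[0,0,-2],"twist":[0,0,0]}
    - {"translation":[0,0,-3],"twist":[0,0,0]}

```text
time: 17.92
tool_pos: [0.5441, 0.0094, 0.1356]
tcp_rot: [3.141, -0.0, 2.952]
contact_force: [-0.5, -0.5, -1.2]
gripper_width: 0.0081
grip_force: 60.5
```

Emit:
play_rows:
  rows:
    - {"translation":[0,0,-2],"twist":[0,0,0]}
    - {"translation":[0,0,-4],"twist":[0,0,0]}
    - {"translation":[0,0,-6],"twist":[0,0,0]}

```text
time: 18.3
tool_pos: [0.5441, 0.0093, 0.1416]
tcp_rot: [3.142, 0.0, 2.952]
contact_force: [-0.2, 0.3, -0.6]
gripper_width: 0.008
grip_force: 60.5
```

Emit:
play_rows:
  rows:
    - {"translation":[0,0,-4],"twist":[0,0,0]}
    - {"translation":[0,0,-20],"twist":[0,0,0]}
    - {"translation":[0,0,-50],"twist":[0,0,0]}
    - {"translation":[0,0,-50],"twist":[0,0,0]}

```text
time: 18.8
tool_pos: [0.5456, 0.0094, 0.1955]
tcp_rot: [3.14, 0.007, 2.952]
contact_force: [-0.4, -0.6, 0.1]
gripper_width: 0.0081
grip_force: 60.6
```

```bash
python3 - <<'E'
from h import *
st(); go(.4886,.3295,.18,200.93)
E
```

```text
18.8 [0.5456 0.0094 0.1955] [179.9324   0.376  169.1322] F [-0.3797 -0.6275  0.1236] w 0.008109691002310166 60.563868284225464
from [0.5456 0.0094 0.1955] 169.13219121321004 translation [116.3 303.6  15.5] twist z -0.555
```

Emit:
play_rows:
  rows:
    - {"translation":[19,50,0],"twist":[0,0,-0.09]}
    - {"translation":[38,100,0],"twist":[0,0,-0.18]}
    - {"translation":[57,150,0],"twist":[0,0,-0.28]}
    - {"translation":[77,200,0],"twist":[0,0,-0.37]}
    - {"translation":[96,250,0],"twist":[0,0,-0.46]}
    - {"translation":[116.3,303.6,15.5],"twist":[0,0,-0.555]}
    - {"translation":[116.3,303.6,65],"twist":[0,0,-0.555]}
    - {"translation":[116.3,303.6,65],"twist":[0,0,-0.555]}
    - {"translation":[116.3,303.6,65],"twist":[0,0,-0.555]}

```text
time: 19.92
tool_pos: [0.4879, 0.3292, 0.1282]
tcp_rot: [3.141, 0.002, -2.777]
contact_force: [0.3, 0.2, -0.3]
gripper_width: 0.0081
grip_force: 60.5
```

```bash
python3 - <<'E'
from h import *
st(); go(.4886,.3295,.088,200.93)
E
```

```text
19.93 [0.4879 0.3292 0.1282] [ 179.9831    0.0913 -159.1291] F [ 0.3135  0.1945 -0.3053] w 0.008112953095221694 60.549631118774414
from [0.4879 0.3292 0.1282] -159.12911852007642 translation [-0.7  0.  40.2] twist z -0.001
```

Emit:
play_rows:
  rows:
    - {"translation":[-0.7,0,25],"twist":[0,0,0]}
    - {"translation":[-0.7,0,40],"twist":[0,0,0]}
    - {"translation":[-0.7,0,44],"twist":[0,0,0]}
    - {"translation":[-0.7,0,44],"twist":[0,0,0]}

```text
time: 20.42
tool_pos: [0.4883, 0.3297, 0.0833]
tcp_rot: [3.141, 0.001, -2.777]
contact_force: [0.4, -0.5, -0.5]
gripper_width: 0.008
grip_force: 60.6
```

Emit:
play_rows:
  rows:
    - {"translation":[0,0,2],"twist":[0,0,0]}
    - {"translation":[0,0,2],"twist":[0,0,0]}

```text
time: 20.68
tool_pos: [0.488, 0.3299, 0.081]
tcp_rot: [3.141, 0.001, -2.776]
contact_force: [0.4, 0.6, 0.3]
gripper_width: 0.0082
grip_force: 60.6
```

Emit:
play_rows:
  rows:
    - {"translation":[0,0,2],"twist":[0,0,0]}
    - {"translation":[0,0,2],"twist":[0,0,0]}

```text
time: 20.92
tool_pos: [0.4878, 0.3297, 0.0784]
tcp_rot: [3.142, -0.0, -2.776]
contact_force: [0.1, -0.2, -0.6]
gripper_width: 0.008
grip_force: 60.6
```

In the slot without resistance. I'll continue to seat it.

Emit:
play_rows:
  rows:
    - {"translation":[0,0,3],"twist":[0,0,0]}
    - {"translation":[0,0,5],"twist":[0,0,0]}
    - {"translation":[0,0,5],"twist":[0,0,0]}

```text
time: 21.3
tool_pos: [0.4877, 0.3296, 0.0732]
tcp_rot: [-3.142, -0.001, -2.776]
contact_force: [-0.3, -0.4, -0.8]
gripper_width: 0.0079
grip_force: 60.6
```

Emit:
play_rows:
  rows:
    - {"translation":[0,0,3],"twist":[0,0,0]}
    - {"translation":[0,0,6],"twist":[0,0,0]}
    - {"translation":[0,0,6],"twist":[0,0,0]}

```text
time: 21.68
tool_pos: [0.4877, 0.3296, 0.0671]
tcp_rot: [-3.142, -0.001, -2.776]
contact_force: [0.1, 0.1, -0.6]
gripper_width: 0.0077
grip_force: 60.6
```

Emit:
play_rows:
  rows:
    - {"translation":[0,0,1],"twist":[0,0,0]}
    - {"translation":[0,0,1],"twist":[0,0,0]}

```text
time: 21.92
tool_pos: [0.4879, 0.3297, 0.0665]
tcp_rot: [3.142, 0.0, -2.776]
contact_force: [-0.5, 0.4, -0.8]
gripper_width: 0.0081
grip_force: 60.6
```

Emit:
play_rows:
  rows:
    - {"translation":[0,0,0.7],"twist":[0,0,0]}
    - {"translation":[0,0,0.7],"twist":[0,0,0]}

```text
time: 22.18
tool_pos: [0.4878, 0.3297, 0.0658]
tcp_rot: [3.142, -0.0, -2.776]
contact_force: [-0.3, 0.3, -0.7]
gripper_width: 0.0076
grip_force: 60.6
```

Emit:
play_rows:
  rows:
    - {"translation":[0,0,0.6],"twist":[0,0,0]}
    - {"translation":[0,0,0.6],"twist":[0,0,0]}

```text
time: 22.42
tool_pos: [0.4878, 0.3297, 0.0652]
tcp_rot: [3.141, -0.0, -2.776]
contact_force: [-0.3, -0.6, -1.2]
gripper_width: 0.0081
grip_force: 60.6
```

Emit:
play_rows:
  rows:
    - {"translation":[0,0,0.5],"twist":[0,0,0]}
    - {"translation":[0,0,0.5],"twist":[0,0,0]}

```text
time: 22.68
tool_pos: [0.4879, 0.3298, 0.065]
tcp_rot: [3.141, 0.0, -2.776]
contact_force: [-0.9, 0.2, 1.8]
gripper_width: 0.0081
grip_force: 60.8
```

Contact, so the key is seated. I'm releasing it and rising.

Emit:
play_rows:
  rows:
    - {"translation":[0,0,0],"twist":[0,0,0]}
    - {"translation":[0,0,0],"twist":[0,0,0]}
    - {"translation":[0,0,0],"twist":[0,0,0]}
    - {"translation":[0,0,0],"twist":[0,0,0]}
    - {"translation":[0,0,0],"twist":[0,0,0]}
    - {"translation":[0,0,0],"twist":[0,0,0]}
  fingers: 1

```text
time: 23.42
tool_pos: [0.4879, 0.3297, 0.0647]
tcp_rot: [3.141, 0.0, -2.776]
contact_force: [0.1, 0.5, -0.0]
gripper_width: 0.0857
grip_force: 0.0
```

Emit:
play_rows:
  rows:
    - {"translation":[0,0,-20],"twist":[0,0,0]}
    - {"translation":[0,0,-60],"twist":[0,0,0]}
    - {"translation":[0,0,-110],"twist":[0,0,0]}
    - {"translation":[60,0,-150],"twist":[0,0,0]}
    - {"translation":[120,0,-150],"twist":[0,0,0]}
    - {"translation":[180,0,-150],"twist":[0,0,0]}
    - {"translation":[180,0,-150],"twist":[0,0,0]}

```text
time: 24.3
tool_pos: [0.3171, 0.2645, 0.2163]
tcp_rot: [3.141, 0.003, -2.775]
contact_force: [0.3, 1.0, 0.6]
gripper_width: 0.0856
grip_force: 0.0
```

```bash
python3 - <<'E'
from h import *
st(); s=cam("side"); a=s["color"].astype(int); b=cv2.imread("pics/side0.png").astype(int)
d=np.abs(a-b).sum(2)
print("key/block diff",d[160:208,165:209].max(),(d[160:208,165:209]>60).sum())
print("key V now",a[168:186,177:197].max(2)); print("before",b[168:186,177:197].max(2))
for n,(x0,y0,x1,y1) in dict(station=(225,210,310,275),calip=(130,140,180,180),can=(235,100,270,175),post=(300,270,335,325),driver=(320,255,400,290)).items(): print(n,(d[y0:y1,x0:x1]>90).sum())
def red(i):
    h=cv2.cvtColor(i[210:255,240:304].astype(np.uint8),cv2.COLOR_BGR2HSV).astype(int); m=((h[...,0]<8)|(h[...,0]>172))&(h[...,1]>150); return np.argwhere(m).mean(0)
print("button rise px",red(a)-red(b))
E
```

```text
24.3 [0.3171 0.2645 0.2163] [ 179.9482    0.17   -158.9967] F [0.2602 1.0266 0.6359] w 0.08562934132814248 0.0
key/block diff 122 24
key V now [[ 92  96  96  96  97  96  96  96  96  97  98  99  98  96  95  96  96  95
   95  96]
 [ 84  93  96  96  97  97  97  96  97 100  86  71  90  98  95  96  96  97
   96  97]
 [137  85  93  96  96  96  97 100 107  84  53  43  85 100  97  95  96  96
   97  96]
 [205 132  91  95  97  98 102  79  65  51  38  32  44  87  98  97  95  96
   96  97]
 [157 121  92  95  99  92  72  50  38  34  29  23  16  81 100  96  96  96
   95  96]
 [ 99  96  94  99  83  61  45  39  53 118 107  47  14  83  99  97  96  95
   95  95]
 [ 91  93  98  81  52  44  42  32  55  79  64  31  19  84 100  96  95  96
   94  96]
 [ 94  94 100  67  30  37  35  26  63  70  43  23  18  85 101  96  95  95
   95  95]
 [ 94  96 100  65  17  31  27  24  40  46  34  55  58  78 121 102  96  95
   94  95]
 [ 94  95 100  71  26  26  28  27  25  89 110 121  94  76 146 144 137 106
   95  95]
 [ 95  96 100  71  26  26  29  28  46 114 131 134  98  75 185 213 211 185
  159 112]
 [ 95  95  99  80  40 
[... 1488 characters left out ...]
 171 208 206 181
  154 108]
 [ 92  91  93  97  66  18  25  53 105 125 127 128 101  32 151 184 158 161
  174 170]
 [ 91  91  94 109  82  19  25  60 116 132 106  76  35  25 146 175 160 166
  177 182]
 [ 92  92 127 166 112  17  26  44 114 112  62  24  18  79 155 176 175 177
  180 182]
 [100 136 166 182 121  25  25  26  62  54  21  24  78 132 153 171 180 182
  183 188]
 [150 168 143 126  87  24  26  26  24  20  30  83 133 153 153 157 175 185
  189 171]
 [167 140 103  99  77  31  24  22  31  57  82 129 153 155 168 177 185 180
  148 116]
 [165 124  89  96  97  59  19  31  85 127 144 154 156 171 184 187 169 125
   92  90]]
station 191
calip 204
can 0
post 0
driver 0
button rise px [-1.7435 -0.0179]
```

```bash
python3 -c "
from station import manip
print(manip.job_done())"
```

```text
the job is handed in; nothing more can be done
None
```

The e-stop was released with the key, the button is up, and the key stands upright in its block again; the job was handed in at about 24 s with no push on the key above about 6 N. The can, post and screwdriver were unchanged in the last image; the callipers' area did differ, which I put down to the arm or its shadow and did not confirm.

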